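Clamp a colour bar in the cutting fixture

ROBOT

A 6-joint arm with a two-finger parallel gripper is mounted at the origin on the work surface. World frame = base frame: x ahead of the robot, y to its left, z up, the work surface at z = 0. Lengths are in m, angles in rad, forces in N, time in s.
With the tool pointing down it reaches from about 0.35 to 0.975 m from the base axis. Payload 4.9 kg.
Tool frame: the origin (TCP) lies at the very end of the fingers, on their centre line; the grasp point (between the pads) lies 19 mm behind it; z points along the fingers, x is the direction in which the jaws open and shut, and the axes are right-handed (so a half turn about z gives the same grasp; the last joint's range is limited). The gripper opens to 85 mm and grips with 20 to 120 N. Pads are 22 mm wide; open, the fingers measure 114 mm over their backs; the gripper's body (76 mm by 85 mm) begins 54 mm behind the grasp point. The pads swing forward as they close: fully open they stand 13 mm farther back than shut.
Start: joints at [-1.429, 0.053, 1.613, -0, 1.476, -0.119], TCP at [0.161, -0.604, 0.231] pointing down, gripper open.
Joint ranges: [-3.01, 3.01], [-1.01, 2.22], [0.06, 2.58], [-1.02, 4.17], [0.09, 2.62], [-3.14, 3.14]. Speed limits (rad/s): [2.57, 2.57, 3.14, 3.14, 3.14, 3.14].

INTERFACE

Orientations are given as a rotation vector (axis times angle).
In Python, from station import ctrl, get_image, calibration, job gives the robot as it stands.
- The arm moves only by the tool jog_arm, never from a script. Its argument "deltas" is a list of rows, each a list of 3 entries, a list of its own where there are three numbers: the turn, a rotation vector about the tool's x, y, z in degrees, then the shift along the tool's x, y, z in m, then the finger opening in m, from 0 to 0.0854. In form: [[[ax, ay, az], [tx, ty, tz], gripper], ...]. A call has 1 to 12 rows; each row is the pose to reach, as a shift and turn from the pose commanded when the call began, along the tool's axes at that moment; what a row does not reach only later rows make up. A row lasts 1/12 s, in which the tool goes at most 41.7 mm and 7.16 degrees, less where a joint would pass 70% of its speed; a pose out of reach is approached as far as the arm can. A call with a gripper value outside its range is refused whole. The fingers move at their own pace and stop on an object; "squeeze" is the grip in N (left out, the last holds). Time passes only in rows, so rows that repeat a pose let the fingers close. It gives the time, the measured TCP pose, the force and the opening at its end, in the units of the state.
- ctrl.get_obs(): the state, without advancing time (a new reading comes with each control period).
- get_image(name): name is "scene" or "top"; returns the picture (400x640x3 uint8, red, green, blue); there is no depth.
- calibration(name): a dict with "mtx" (3x3 intrinsics, pixels), "k1" (the pictures are not rectified: a ray, as slopes to the right and down, at radius r is drawn at 1 + k1 r^2 times it, then the intrinsics apply), "origin" and "rotation" of the camera in the world. Camera axes: x right, y up, looking along -z (the intrinsics and any distortion apply to the point x, -y, -z); pixel columns grow to the right and rows downward; lengths in m; the calibration is good to about 2 mm. A picture is of the moment at which its call begins. calibration takes no time and is no camera call.
- job.finish_job(): hands the job in, once; it reports no verdict.
The state is a dict: "t": time; "q": joint angles; "dq": joint speeds; "effort": joint torques, N m; "tool_pos": TCP position; "tool_rot": TCP orientation; "contact_force": force on the tool from outside, world axes, zero at the start; "wrist_torque": the same for the moment, N m; "opening": finger opening in m.
Only numpy, scipy, OpenCV 4.12 (cv2) and the standard library are available. Lean on these libraries where they do the work, as an engineer would, in place of code of your own. Each camera call takes 0.05 s, during which the arm holds its last target.

TASK

Clamp the amber (orange) glass colour bar for cutting: slide it gently along the V supports of the blue fixture until its end is up against the brass end stop, and let go of it. Then swing the yellow arm over the bar as far as it goes and screw the black knurled knob clockwise, regripping as often as needed (nearly two turns), until it is fully home.

Things in the scene. Friction and masses are not known exactly. Their poses are not given: they have to be found in the camera images.
- amber_bar: solid amber/orange glass rod, 40 mm diameter, 130 mm long, 0.3 to 0.5 kg. Origin at its centre, on its axis; x axis along the rod (either way; it may be rolled about x). Starts lying level in the fixture's two V supports, its axis 55 mm above the table, its end 20 to 40 mm short of the brass end stop. Sliding it takes 3 to 9 N.
- fixture: fixed clamping fixture, origin on the table below seat, x horizontal along the V supports towards the end stop. Blue base plate 260 x 90 mm, 10 mm thick. Two dark steel 90-degree V supports, 40 mm long, centred at x = -42 and +42 mm, 47 mm across at their upper edges, which end 5 mm below the seated bar's axis; between them, and beyond the first one, there is room for fingers down to the plate, which runs from x = -115 to +145 mm.
- seat (a point): point of the fixture where the amber bar's centre belongs, 55 mm above the table; fixture's axes (x along the bar towards the end stop, z up). The bar's end then touches the brass end stop, an upright plate 50 mm wide with its face at x = +65 mm and its top 70 mm above the table.
- pivot (a point): on the vertical hinge axis of the yellow swing arm, at x = +100 mm, y = 0 from seat, level with the arm's upper face (104 mm above the table; the hub is 4 mm higher); fixed, fixture's axes. The arm is 22 mm wide and 14 mm thick; the knob's axis is 100 mm from this axis.
- swing_arm (a joint): angle of the swing arm, rad: 0 = fully closed against its stop, with the knob straight above seat; grows counter-clockwise seen from above as it swings open (to 2.2); starts at 1.4 to 1.8, to the fixture's -y side. Hinge friction holds it where it is left; about 1.5 N at the knob moves it.
- screw_head (a point): on the axis of the black knurled knob, 24 mm above its underside, 10 mm below its top: a good height to grip. The knob is an upright cylinder, 32 mm in diameter, 34 mm high, white line on top; it moves with the arm and sinks 5 mm per turn. A sprung rubber pad below it presses the bar (about 6 N) at the end of the travel; as it starts, it clears the bar by about 5 mm.
- screw (a joint): turn of the knob relative to the swing arm, rad: grows clockwise seen from above (screwing down); starts at 1.5 to 2.3, runs from 0 (backed off) to 13.0 (fully home, a hard stop: the knob's underside meets the arm's upper face). It stays where it is left; turning takes about 0.05 N m.
There are look-alikes about, which are no part of the job. Of the things like the amber_bar, leave any that is grey or pink; of the rest the smaller one is meant.

How it is judged:
On the way, in this order (a step that is already met when the one before it is completed fails the run):
1. the amber bar lies in the V supports against the end stop, let go, the arm still swung aside (x of amber_bar in the frame of seat between -0.006 and 0.004 m and y of amber_bar in the frame of seat between -0.004 and 0.004 m and z of amber_bar in the frame of seat between -0.005 and 0.004 m and angle between the x axis of amber_bar and the x axis of seat, either way round below 0.08 rad and contact force between the fingers and amber_bar below 0.1 N and value of joint swing_arm above 0.8 rad), for 0.2 s.
2. the swing arm is closed over the bar (value of joint swing_arm below 0.1 rad), for 0.2 s.
At the end, for the whole second after the job is handed in: The amber bar lies at rest in both V supports (centre within 4 mm sideways and in height, axis within 0.08 rad), its end within 6 mm of the brass stop; the arm is closed to within 0.1 rad; the knob is within 0.6 rad (0.5 mm) of fully home (x of amber_bar in the frame of seat between -0.006 and 0.004 m and y of amber_bar in the frame of seat between -0.004 and 0.004 m and z of amber_bar in the frame of seat between -0.005 and 0.004 m and angle between the x axis of amber_bar and the x axis of seat, either way round below 0.08 rad and contact force between the fingers and amber_bar below 0.1 N and value of joint swing_arm below 0.1 rad and value of joint screw above 12.4 rad and linear speed of amber_bar below 0.01 m/s); the robot touches nothing.
It fails at once if the amber bar is banged against the fixture (more than 60 N) (contact force between amber_bar and fixture above 60 N).
It also fails if it takes over 72 s, if anything falls off the work surface, if the arm or the gripper's body presses on something with over 40 N, if the wrist force passes 120 N, or if a joint passes its speed limit or range.

## Working session

There is one attempt and no reset: what is moved stays moved. The work goes in short steps, Python scripts to look and compute and a tool call to move; the robot and the scene stay as the last step left them, time stands still between calls to the robot, and variables do not carry over. Pictures are saved under pics/ and viewed, and the job is handed in when it is done.

Besides the shell and the picture viewer there is one more tool, called after "Call:" as name([rows], argument=value, ...), one row to a line, values as JSON. jog_arm: Moves the arm, as the interface text tells. Its arguments: {"type":"object","properties":{"deltas":{"type":"array","items":{"type":"array"}},"squeeze":{"type":"number"}},"required":["deltas"]}

```bash
ls; mkdir -p pics; python3 - <<'E'
from station import ctrl,get_image,calibration,job
import cv2
o=ctrl.get_obs();print(o)
for n in("scene","top"):
    im=get_image(n);cv2.imwrite(f"pics/{n}0.png",im[:,:,::-1]);print(calibration(n))
E
```

```text
pics
{'t': 0.0, 'q': array([-1.42898746e+00,  5.33999117e-02,  1.61425205e+00, -3.50486876e-05,
        1.47599177e+00, -1.19025125e-01]), 'dq': array([-0.00153393,  0.00186798, -0.00104969,  0.00060636,  0.00151664,
       -0.00139154]), 'effort': array([-1.56452861e-03, -3.93686736e+01, -3.70175028e+01, -2.31378044e-04,
        6.97138516e-03,  3.71541038e-07]), 'tool_pos': array([ 0.16106875, -0.60326361,  0.23006138]), 'tool_rot': array([-2.49035486e+00,  1.91282044e+00,  2.34124057e-03]), 'contact_force': array([-0.0459854 ,  0.05162927,  0.07473056]), 'wrist_torque': array([-0.01525782, -0.00878007,  0.02557656]), 'opening': 0.08528002067948148}
{'mtx': array([[419.38246142,   0.        , 321.15929378],
       [  0.        , 419.38246142, 196.42111874],
       [  0.        ,   0.        ,   1.        ]]), 'k1': 0.002421361070310863, 'origin': array([0.76144211, 0.55500256, 0.71558953]), 'rotation': array([0.26688834, 1.02288549, 2.44166834])}
{'mtx': array([[406.06459824,   0.        , 320.99018581],
       [  0.        , 406.06459824, 198.39546907],
       [  0.        ,   0.        ,   1.        ]]), 'k1': 0.008491521640373709, 'origin': array([0.33818144, 0.00687347, 0.97683481]), 'rotation': array([ 0.1104451 , -0.1146923 , -1.57984559])}
```

View pics/scene0.png

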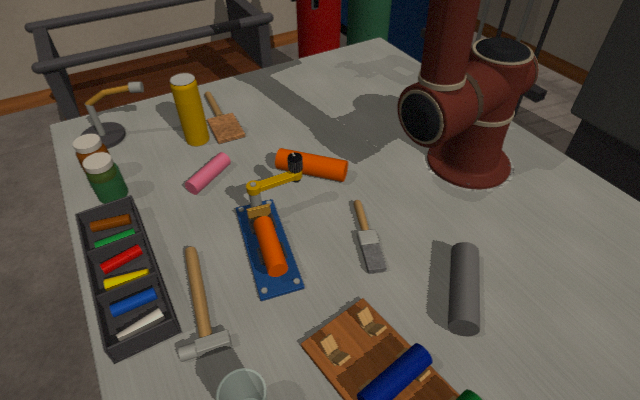

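View pics/top0.png

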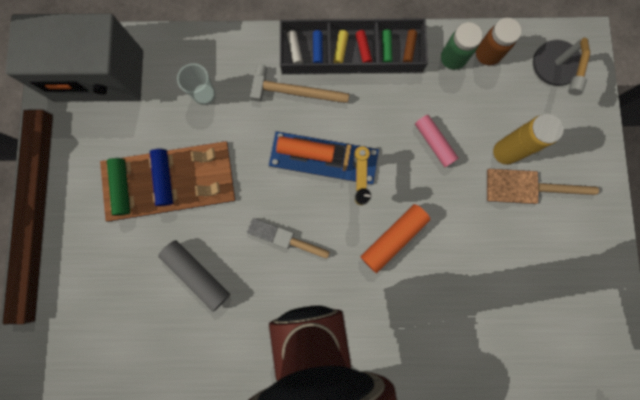

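Scene view: the orange bar lies in the blue fixture at about (268,247), and a second, larger orange bar lies loose at (311,165). In the top view these are (305,150) and (395,238). The grey bar is at (193,275) and the pink one at (436,140). The smaller orange bar, in the blue fixture, fits the description; I'll confirm it in a crop and measure.

```bash
cat > h.py <<'E'
import numpy as np,cv2
from scipy.spatial.transform import Rotation as R
from station import ctrl,get_image,calibration,job
CAL={n:calibration(n) for n in("scene","top")}
def ray(n,uv):
    c=CAL[n];uv=np.asarray(uv,float).reshape(-1,2)
    d=np.stack([(uv[:,0]-c['mtx'][0,2])/c['mtx'][0,0],(uv[:,1]-c['mtx'][1,2])/c['mtx'][1,1]],1)
    s=d.copy()
    for _ in range(8): s=d/(1+c['k1']*(s**2).sum(1,keepdims=True))
    v=np.c_[s[:,0],-s[:,1],-np.ones(len(s))]
    return c['origin'],R.from_rotvec(c['rotation']).apply(v)
def plane(n,uv,z):
    o,d=ray(n,uv);return o+d*((z-o[2])/d[:,2])[:,None]
def proj(n,P):
    c=CAL[n];p=R.from_rotvec(c['rotation']).inv().apply(np.asarray(P,float).reshape(-1,3)-c['origin'])
    s=np.c_[p[:,0]/-p[:,2],-p[:,1]/-p[:,2]];s=s*(1+c['k1']*(s**2).sum(1,keepdims=True))
    return s*[c['mtx'][0,0],c['mtx'][1,1]]+[c['mtx'][0,2],c['mtx'][1,2]]
def tri(u1,u2):
    o1,d1=ray("scene",u1);o2,d2=ray("top",u2);d1=d1[0]/np.linalg.norm(d1[0]);d2=d2[0]/np.linalg.norm(d2[0])
    t=np.linalg.lstsq(np.c_[d1,-d2],o2-o1,rcond=None)[0]
    a=o1+d1*t[0];b=o2+d2*t[1];return (a+b)/2,np.linalg.norm(a-b)
def crop(im,x0,y0,x1,y1,k,name):
    c=im[y0:y1,x0:x1,::-1];cv2.imwrite(name,cv2.resize(c,None,fx=k,fy=k,interpolation=cv2.INTER_CUBIC))
E
python3 - <<'E'
from h import *
s=cv2.imread("pics/scene0.png")[:,:,::-1];t=cv2.imread("pics/top0.png")[:,:,::-1]
crop(s,225,140,355,300,4,"pics/sc1.png");crop(t,260,120,440,220,4,"pics/tc1.png")
for n,im,roi in(("scene",s,(225,140,355,300)),("top",t,(260,120,440,280))):
    h=cv2.cvtColor(np.ascontiguousarray(im),cv2.COLOR_RGB2HSV)
    for nm,lo,hi in(("blue",(100,120,40),(120,255,255)),("orange",(5,180,90),(15,255,255)),("yellow",(17,150,90),(30,255,255))):
        m=cv2.inRange(h,lo,hi);mm=np.zeros_like(m);x0,y0,x1,y1=roi;mm[y0:y1,x0:x1]=m[y0:y1,x0:x1]
        cs,_=cv2.findContours(mm,cv2.RETR_EXTERNAL,cv2.CHAIN_APPROX_NONE)
        for c in cs:
            if cv2.contourArea(c)>60: print(n,nm,cv2.contourArea(c),[np.round(v,1) for v in cv2.minAreaRect(c)], np.round(cv2.boxPoints(cv2.minAreaRect(c))).astype(int).tolist())
E
```

```text
scene blue 1866.5 [array([269.2, 248. ]), array([96. , 45.2]), np.float64(74.1)] [[234, 208], [278, 196], [304, 288], [261, 300]]
scene orange 1072.5 [array([270.5, 245.4]), array([62.4, 20.2]), np.float64(73.7)] [[252, 218], [271, 213], [289, 273], [270, 278]]
scene orange 1094.0 [array([310.8, 163.6]), array([72. , 21.2]), np.float64(12.0)] [[273, 166], [278, 146], [348, 161], [344, 181]]
scene yellow 197.0 [array([258.7, 211.1]), array([11. , 22.6]), np.float64(78.7)] [[247, 208], [269, 203], [271, 214], [249, 219]]
scene yellow 547.0 [array([274.2, 182.2]), array([14.8, 57.5]), np.float64(75.6)] [[245, 182], [300, 168], [304, 182], [248, 196]]
top blue 104.5 [array([371.6, 165.1]), array([ 6.7, 21.2]), np.float64(7.1)] [[367, 175], [370, 154], [376, 155], [374, 176]]
top blue 815.0 [array([313.5, 158.1]), array([85.3, 33.5]), np.float64(6.5)] [[269, 170], [273, 137], [358, 146], [354, 180]]
top orange 1509.0 [array([395.6, 237.5]), array([21.2, 76.3]), np.float64(46.1)] [[361, 256], [416, 203], [430, 219], [375, 272]]
top orange 781.0 [array([305.4, 148.9]), array([55.2, 16.4]), np.float64(9.5)] [[277, 152], [279, 136], [334, 145], [331, 162]]
top yellow 337.0 [array([361.5, 168. ]), array([42., 13.]), np.float64(90.0)] [[355, 147], [368, 147], [368, 189], [355, 189]]
```

View pics/sc1.png

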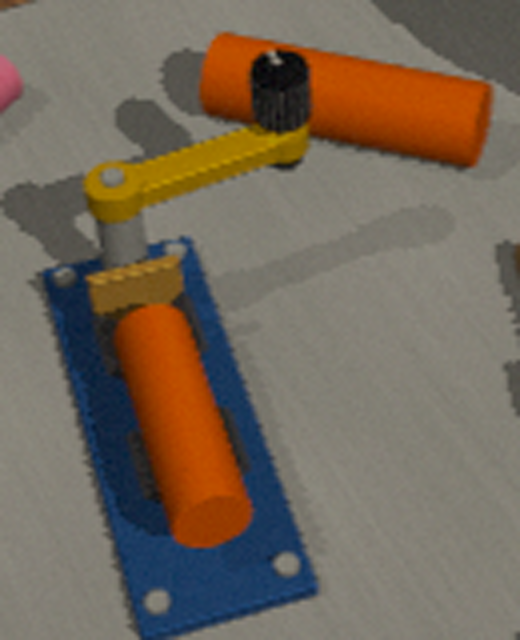

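View pics/tc1.png

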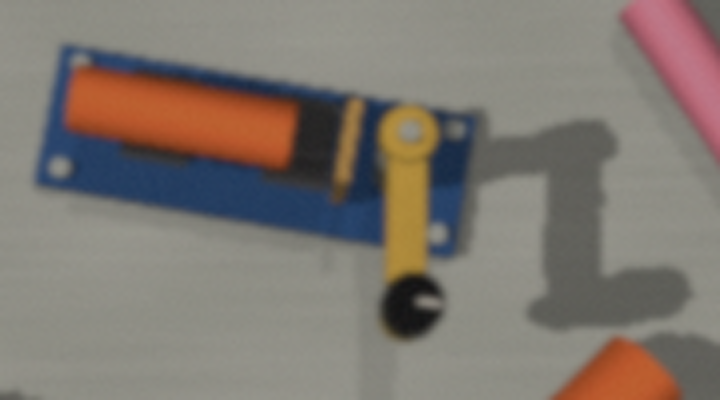

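Crops confirm it: the smaller orange bar sits in the blue fixture's V supports, short of the brass stop. The larger one lies loose on the table beyond the knob. Next I'll compute poses.

```bash
python3 - <<'E'
from h import *
S=np.array([(65,277),(177,249),(287,565),(157,601)])/4+[225,140]-.4
T=np.array([(456,130),(437,234),(60,167),(80,62)])/4+[260,120]-.4
for n,P in(("scene",S),("top",T)):
    p=plane(n,P,0.012);c=p.mean(0);ax=(p[0]+p[1]-p[2]-p[3]);print(n,"plate c",c.round(4),"yaw",np.degrees(np.arctan2(ax[1],ax[0])),"dims",np.linalg.norm(p[0]-p[3]),np.linalg.norm(p[0]-p[1]))
S=np.array([(45,270),(190,238),(316,592),(140,632)])/4+[225,140]-.4
T=np.array([(478,114),(457,254),(38,186),(63,45)])/4+[260,120]-.4
for n,P in(("scene",S),("top",T)):
    p=plane(n,P,0.01);c=p.mean(0);ax=(p[0]+p[1]-p[2]-p[3]);print(n,"corners c",c.round(4),"yaw",np.degrees(np.arctan2(ax[1],ax[0])),"dims",np.linalg.norm(p[0]-p[3]),np.linalg.norm(p[0]-p[1]))
print("hub",plane("scene",np.array([113,177])/4+[225,140]-.4,.108),plane("top",np.array([410,130])/4+[260,120]-.4,.108),tri(np.array([113,177])/4+[225,140]-.4,np.array([410,130])/4+[260,120]-.4))
# knob top
sk=np.array([279,65])/4+[225,140]-.4;tk=np.array([414,304])/4+[260,120]-.4
print("knobtop",tri(sk,tk))
E
```

```text
scene plate c [ 0.5804 -0.0035  0.012 ] yaw -101.09428151937422 dims 0.23108494315233796 0.06694890557782446
top plate c [ 0.58   -0.0053  0.012 ] yaw -101.08958493482338 dims 0.2339379400824394 0.06580809308858505
scene corners c [ 0.5816 -0.0008  0.01  ] yaw -101.33640510225295 dims 0.25546881935181204 0.08663828125597543
top corners c [ 0.5797 -0.0057  0.01  ] yaw -100.23329412703173 dims 0.2584489080977307 0.08827218249053696
hub [[ 0.56426058 -0.08672502  0.108     ]] [[ 0.56508494 -0.08783343  0.108     ]] (array([ 0.56461439, -0.08753524,  0.10769585]), np.float64(0.0012367058876551979))
knobtop (array([ 0.46349093, -0.08384668,  0.14525241]), np.float64(0.0016066879702831543))
```

```bash
cat >> h.py <<'E'
YAW=np.radians(-101.0);FX=np.array([np.cos(YAW),np.sin(YAW),0]);FY=np.array([-FX[1],FX[0],0]);SEAT=np.array([.5834,.0105,.055])
def W(x,y,z): return np.array([SEAT[0],SEAT[1],0])+x*FX+y*FY+np.array([0,0,z])
def fx(P): d=np.asarray(P)-np.array([SEAT[0],SEAT[1],0]);return np.stack([d@FX,d@FY,d[...,2]],-1)
def down(a): # tool pointing down, tool x at world angle a(deg)
    a=np.radians(a);x=np.array([np.cos(a),np.sin(a),0]);z=np.array([0,0,-1.]);return R.from_matrix(np.c_[x,np.cross(z,x),z])
def go(P,a,P0=None,R0=None):
    o=ctrl.get_obs();P0=o['tool_pos'] if P0 is None else P0;R0=R.from_rotvec(o['tool_rot']) if R0 is None else R0
    print("shift",R0.inv().apply(np.asarray(P)-P0).round(4),"turn deg",np.degrees((R0.inv()*down(a)).as_rotvec()).round(2))
def st():
    o=ctrl.get_obs();x=R.from_rotvec(o['tool_rot']).as_matrix()[:,0]
    print("t",round(o['t'],2),"p",o['tool_pos'].round(4),"fix",fx(o['tool_pos']).round(4),"xang",np.degrees(np.arctan2(x[1],x[0])).round(1),"F",o['contact_force'].round(2),"T",o['wrist_torque'].round(3),"op",round(o['opening'],4),"q6",np.degrees(o['q'][5]).round(1))
E
python3 - <<'E'
from h import *
t=cv2.imread("pics/top0.png");h=cv2.cvtColor(t,cv2.COLOR_BGR2HSV)
m=cv2.inRange(h,(5,180,90),(15,255,255));ys,xs=np.nonzero(m[120:175,260:345]);P=np.c_[xs+260,ys+120]
p=fx(plane("top",P,.068));print("bar top-view x range",np.percentile(p[:,0],[.5,1,99,99.5]).round(4),"y",np.percentile(p[:,1],[1,50,99]).round(4))
s=cv2.imread("pics/scene0.png");m=cv2.inRange(cv2.cvtColor(s,cv2.COLOR_BGR2HSV),(5,180,90),(15,255,255))
# near end face centre, scene crop (213,522)
c=np.array([213,522])/4+[225,140]-.4;print("end face ctr scene",fx(plane("scene",c,.055)))
# stop top edge
for uv in((358,97),(336,200)): print("stop top",fx(plane("top",np.array(uv)/4+[260,120]-.4,.07)))
for uv in((90,280),(183,260)): print("stop s",fx(plane("scene",np.array(uv)/4+[225,140]-.4,.07)))
go(W(-.14,0,.2),-11);st()
print(W(-.14,0,.2), "hammer head",plane("top",[258,83],.03))
E
```

```text
bar top-view x range [-0.0902 -0.0896  0.0347  0.0352] y [-0.0221 -0.0039  0.0143]
end face ctr scene [[-0.09582211 -0.00012848  0.055     ]]
stop top [[0.0695538  0.02518438 0.07      ]]
stop top [[ 0.06745388 -0.03665835  0.07      ]]
stop s [[0.06566151 0.02400342 0.07      ]]
stop s [[ 0.06398426 -0.02633877  0.07      ]]
shift [-0.61   -0.6276  0.0314] turn deg [ -0.07   0.09 -64.06]
t 0.1 p [ 0.1611 -0.6033  0.2302] fix [ 0.6831 -0.2975  0.2302] xang -75.1 F [-0.57 -0.71 -0.16] T [-0.001 -0.013 -0.019] op 0.0854 q6 -6.8
[0.61011326 0.14792781 0.2       ] hammer head [[0.76245269 0.1545417  0.03      ]]
```

Call:
jog_arm([
  [[0,0,-4],[-0.015,-0.015,0],0],
  [[0,0,-9],[-0.04,-0.041,0],0],
  [[0,0,-15],[-0.067,-0.069,0],0],
  [[0,0,-21],[-0.094,-0.097,0],0],
  [[0,0,-27],[-0.121,-0.125,0],0],
  [[0,0,-33],[-0.148,-0.153,0],0],
  [[0,0,-39],[-0.175,-0.181,0],0],
  [[0,0,-45],[-0.202,-0.209,0],0],
  [[0,0,-51],[-0.229,-0.237,0],0],
  [[0,0,-57],[-0.256,-0.265,0],0],
  [[0,0,-62],[-0.283,-0.293,0],0],
  [[0,0,-64],[-0.305,-0.314,0],0],
])

```text
t: 1.1
tool_pos: [0.3866, -0.2257, 0.2309]
tool_rot: [-3.127, 0.295, -0.0]
contact_force: [0.9, -0.5, 0.3]
opening: 0.0
```

```bash
python3 -c "
from h import *
st();go(W(-.14,0,.2),-11)"
```

```text
t 1.1 p [ 0.3866 -0.2257  0.2309] fix [ 0.2694 -0.1481  0.2309] xang -10.8 F [ 0.9  -0.5   0.26] T [ 0.05  -0.086 -0.003] op 0.0 q6 -29.0
shift [ 0.1496 -0.4088  0.0312] turn deg [-0.04 -0.    0.21]
```

Call:
jog_arm([
  [[0,0,0],[0.011,-0.03,0],0],
  [[0,0,0],[0.024,-0.066,0],0],
  [[0,0,0],[0.037,-0.102,0],0],
  [[0,0,0],[0.05,-0.138,0],0],
  [[0,0,0],[0.063,-0.174,0],0],
  [[0,0,0],[0.077,-0.21,0],0],
  [[0,0,0],[0.09,-0.246,0],0],
  [[0,0,0],[0.103,-0.282,0],0],
  [[0,0,0],[0.116,-0.318,0],0],
  [[0,0,0],[0.13,-0.354,0.005],0],
  [[0,0,0],[0.142,-0.386,0.015],0],
  [[0,0,0],[0.15,-0.408,0.03],0],
])

```text
t: 2.1
tool_pos: [0.6131, 0.1464, 0.202]
tool_rot: [-3.126, 0.3, -0.004]
contact_force: [-0.6, -0.4, 0.5]
opening: -0.0004
```

```bash
python3 -c "
from h import *
st();go(W(-.135,0,.042),-11);go(W(-.115,0,.042),-11)"
```

```text
t 2.1 p [0.6131 0.1464 0.202 ] fix [-0.1391  0.0032  0.202 ] xang -10.9 F [-0.61 -0.41  0.5 ] T [ 0.015 -0.014 -0.022] op -0.0004 q6 17.6
shift [-0.0036  0.0043  0.16  ] turn deg [-0.08 -0.14  0.05]
shift [-0.0036  0.0243  0.16  ] turn deg [-0.08 -0.14  0.05]
```

Call:
jog_arm([
  [[0,0,0],[-0.003,0.003,0.03],0],
  [[0,0,0],[-0.003,0.003,0.065],0],
  [[0,0,0],[-0.003,0.003,0.1],0],
  [[0,0,0],[-0.003,0.003,0.13],0],
  [[0,0,0],[-0.003,0.003,0.15],0],
  [[0,0,0],[-0.003,0.003,0.158],0],
  [[0,0,0],[-0.003,0.003,0.16],0],
  [[0,0,0],[-0.003,0.003,0.16],0],
])

```text
t: 2.77
tool_pos: [0.6079, 0.1411, 0.0414]
tool_rot: [3.127, -0.303, -0.0]
contact_force: [0.1, -0.2, 0.5]
opening: 0.0004
```

```bash
python3 -c "
from h import *
st();im=get_image('scene');crop(im,180,140,380,300,4,'pics/s2.png')"
```

```text
t 2.77 p [0.6079 0.1411 0.0414] fix [-0.1329 -0.0009  0.0414] xang -11.1 F [ 0.14 -0.21  0.46] T [ 0.008 -0.072  0.027] op 0.0004 q6 17.3
```

View pics/s2.png

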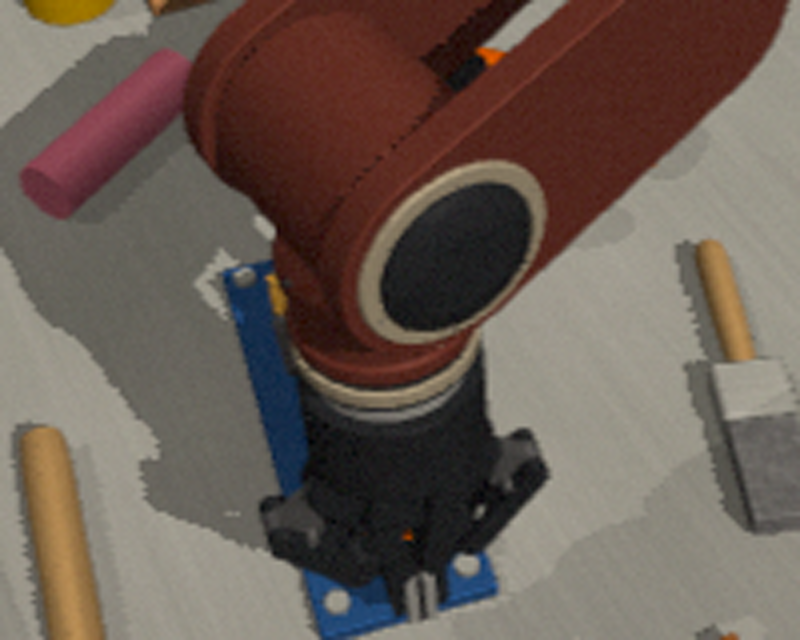

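The picture shows the closed fingers at (420,590 crop), just behind the bar's free end at the near end of the plate, in line with the bar. Next I push along tool y.

Call:
jog_arm([
  [[0,0,0],[0,0.003,0],0],
  [[0,0,0],[0,0.007,0],0],
  [[0,0,0],[0,0.011,0],0],
  [[0,0,0],[0,0.015,0],0],
  [[0,0,0],[0,0.019,0],0],
  [[0,0,0],[0,0.022,0],0],
  [[0,0,0],[0,0.025,0],0],
  [[0,0,0],[0,0.028,0],0],
  [[0,0,0],[0,0.031,0],0],
  [[0,0,0],[0,0.034,0],0],
  [[0,0,0],[0,0.037,0],0],
  [[0,0,0],[0,0.039,0],0],
])

```text
t: 3.82
tool_pos: [0.6003, 0.1027, 0.0413]
tool_rot: [-3.127, 0.303, -0.0]
contact_force: [0.6, 2.6, -0.7]
opening: 0.0004
```

```bash
python3 -c "
from h import *
st()"
```

```text
t 3.82 p [0.6003 0.1027 0.0413] fix [-0.0938 -0.001   0.0413] xang -11.1 F [ 0.56  2.6  -0.7 ] T [ 0.359 -0.015  0.001] op 0.0004 q6 13.8
```

Call:
jog_arm([
  [[0,0,0],[0,0.002,0],0],
  [[0,0,0],[0,0.004,0],0],
  [[0,0,0],[0,0.006,0],0],
  [[0,0,0],[0,0.008,0],0],
  [[0,0,0],[0,0.01,0],0],
  [[0,0,0],[0,0.011,0],0],
  [[0,0,0],[0,0.012,0],0],
])

```text
t: 4.4
tool_pos: [0.5981, 0.0909, 0.0413]
tool_rot: [-3.127, 0.303, -0.0]
contact_force: [0.3, 1.9, -0.7]
opening: -0.0003
```

Call:
jog_arm([
  [[0,0,0],[0,0.001,0],0],
  [[0,0,0],[0,0.002,0],0],
  [[0,0,0],[0,0.003,0],0],
])

```text
t: 4.65
tool_pos: [0.5975, 0.088, 0.0413]
tool_rot: [-3.127, 0.303, -0.0]
contact_force: [1.5, 1.7, -0.9]
opening: 0.0003
```

Call:
jog_arm([
  [[0,0,0],[0,0.001,0],0],
  [[0,0,0],[0,0.002,0],0],
])

```text
t: 4.82
tool_pos: [0.5971, 0.086, 0.0413]
tool_rot: [3.127, -0.303, 0.0]
contact_force: [0.2, 2.3, -0.0]
opening: 0.0001
```

```bash
python3 -c "
from h import *
st();im=get_image('top');crop(im,240,110,440,230,4,'pics/t3.png')
im=get_image('scene');crop(im,180,140,380,300,4,'pics/s3.png')"
```

```text
t 4.82 p [0.5971 0.086  0.0413] fix [-0.0768 -0.001   0.0413] xang -11.1 F [ 0.2   2.28 -0.02] T [ 0.266 -0.136  0.002] op 0.0001 q6 12.2
```

View pics/t3.png

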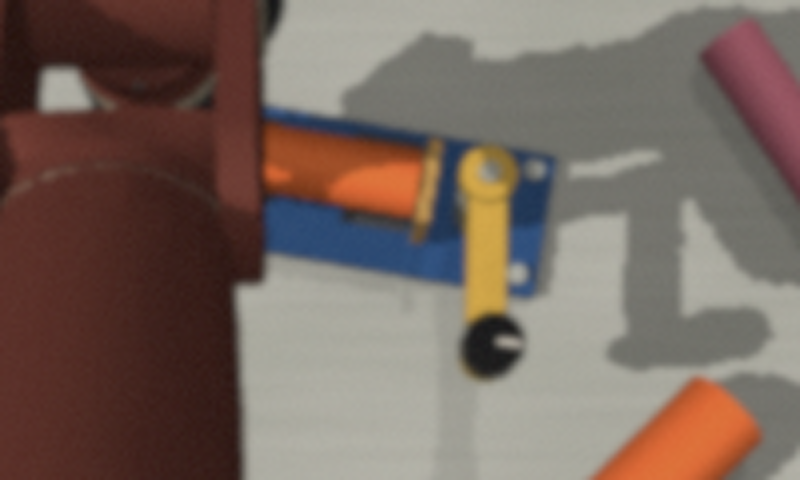

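View pics/s3.png

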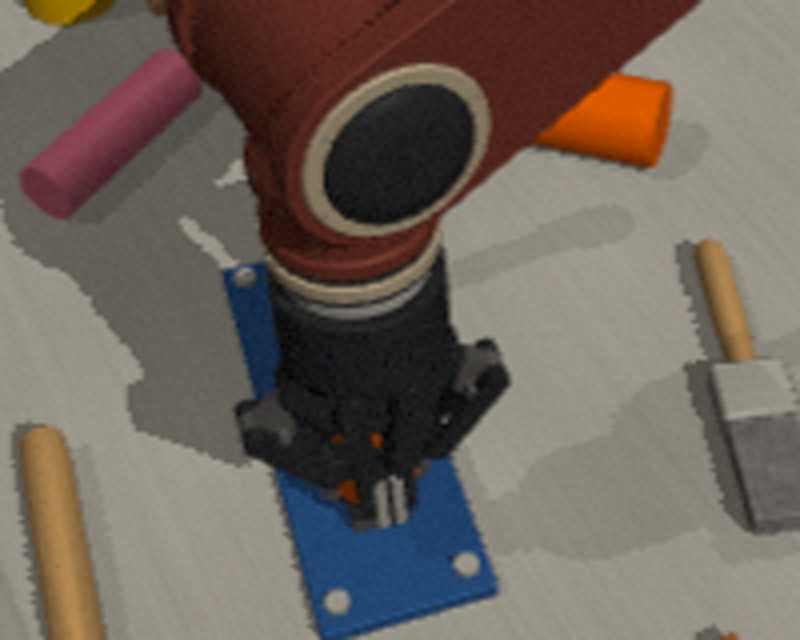

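Top crop: the bar's end at (420,190) is nearly at the brass stop, whose edge is about (425,190). The remaining gap is 1–2 mm, so I continue in 1 mm steps and watch the force.

Call:
jog_arm([
  [[0,0,0],[0,0.0005,0],0],
  [[0,0,0],[0,0.001,0],0],
])

```text
t: 5.08
tool_pos: [0.5969, 0.0852, 0.0413]
tool_rot: [-3.127, 0.303, -0.0]
contact_force: [1.8, 2.1, -0.3]
opening: 0.0001
```

Call:
jog_arm([
  [[0,0,0],[0,0.0005,0],0],
  [[0,0,0],[0,0.001,0],0],
])

```text
t: 5.25
tool_pos: [0.5969, 0.0847, 0.0413]
tool_rot: [-3.126, 0.303, -0.001]
contact_force: [0.9, 5.4, -0.6]
opening: 0.0001
```

Call:
jog_arm([
  [[0,0,0],[0,0.0005,0],0],
  [[0,0,0],[0,0.0005,0],0],
])

```text
t: 5.42
tool_pos: [0.5968, 0.0847, 0.0414]
tool_rot: [-3.125, 0.303, -0.001]
contact_force: [2.5, 6.4, -1.1]
opening: -0.0002
```

The force rose to about 7 N with no further motion, so the bar is against the stop. I'll back off and lift.

Call:
jog_arm([
  [[0,0,0],[0,-0.003,0],0],
  [[0,0,0],[0,-0.012,0],0],
  [[0,0,0],[0,-0.027,0],0],
  [[0,0,0],[0,-0.036,-0.01],0],
  [[0,0,0],[0,-0.04,-0.035],0],
  [[0,0,0],[0,-0.04,-0.07],0.02],
  [[0,0,0],[0,-0.04,-0.105],0.06],
  [[0,0,0],[0,-0.04,-0.135],0.06],
  [[0,0,0],[0,-0.04,-0.155],0.06],
  [[0,0,0],[0,-0.04,-0.16],0.06],
])

```text
t: 6.25
tool_pos: [0.607, 0.1241, 0.208]
tool_rot: [-3.126, 0.301, -0.015]
contact_force: [0.5, 0.4, 0.7]
opening: 0.0597
```

```bash
python3 - <<'E'
from h import *
st();im=get_image('scene');crop(im,180,140,380,300,4,'pics/s4.png')
t=get_image('top');crop(t,240,110,440,230,4,'pics/t4.png')
m=cv2.inRange(cv2.cvtColor(t,cv2.COLOR_RGB2HSV),(5,180,60),(15,255,255));ys,xs=np.nonzero(m[120:175,260:350]);P=np.c_[xs+260,ys+120]
p=fx(plane("top",P,.068));print("bar x range",np.percentile(p[:,0],[.5,1,99,99.5]).round(4))
pv=W(.1,0,0);print("pivot",pv)
for ang in(178,):
    a=np.radians(ang);k=pv+.1*np.array([np.cos(a),np.sin(a),0]);print(k)
go([.464,-.084,.2],88)
E
```

```text
t 6.25 p [0.607  0.1241 0.208 ] fix [-0.116   0.0015  0.208 ] xang -11.0 F [0.47 0.44 0.68] T [ 0.035 -0.069 -0.02 ] op 0.0597 q6 15.7
bar x range [-0.0611 -0.0603  0.0622  0.0628]
pivot [ 0.5643191  -0.08766272  0.        ]
[ 0.46438002 -0.08417277  0.        ]
shift [-0.099   0.2308  0.0029] turn deg [  0.14  -0.19 -99.01]
```

View pics/s4.png

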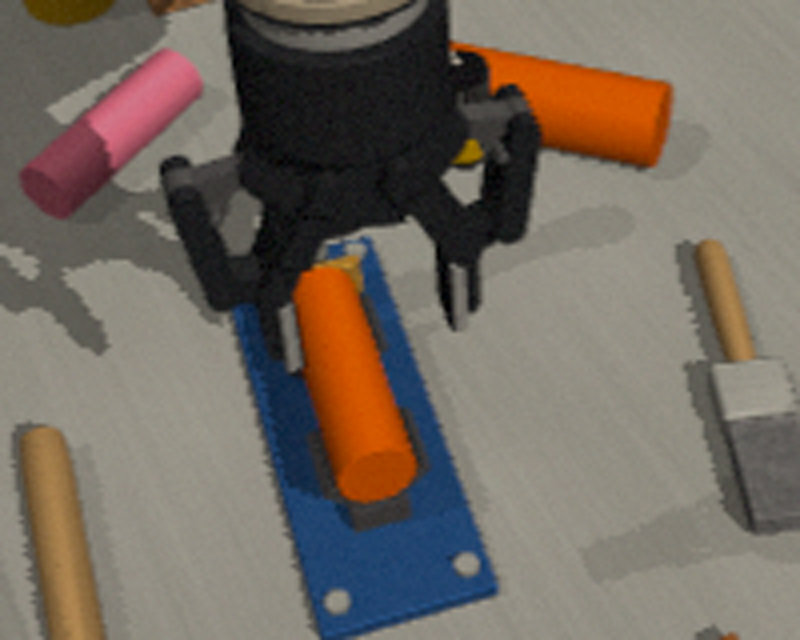

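The bar now sits against the brass stop with its end face at (375,478 crop), both V supports visible under it, and nothing touching it. Its top-view extent has shifted 28 mm. I'll move above the knob next.

Call:
jog_arm([
  [[0,0,-4],[-0.004,0.01,0],0.06],
  [[0,0,-11],[-0.012,0.028,0],0.06],
  [[0,0,-18],[-0.022,0.05,0],0.06],
  [[0,0,-25],[-0.033,0.075,0],0.06],
  [[0,0,-32],[-0.044,0.102,0],0.06],
  [[0,0,-39],[-0.055,0.129,0],0.06],
  [[0,0,-46],[-0.066,0.155,0],0.06],
  [[0,0,-53],[-0.077,0.18,0],0.06],
  [[0,0,-60],[-0.086,0.2,0],0.06],
  [[0,0,-67],[-0.093,0.217,0],0.06],
  [[0,0,-74],[-0.098,0.228,0],0.06],
  [[0,0,-81],[-0.099,0.231,0],0.06],
])

```text
t: 7.35
tool_pos: [0.4606, -0.0855, 0.1984]
tool_rot: [-2.568, -1.804, 0.005]
contact_force: [-0.7, -1.2, 0.9]
opening: 0.06
```

```bash
python3 - <<'E'
from h import *
st();go([.464,-.084,.118],88)
E
```

```text
t 7.35 p [ 0.4606 -0.0855  0.1984] fix [ 0.1177 -0.1022  0.1984] xang 70.2 F [-0.72 -1.25  0.89] T [0.014 0.011 0.04 ] op 0.06 q6 -89.8
shift [0.0026 0.0031 0.0804] turn deg [ -0.29  -0.   -17.82]
```

Call:
jog_arm([
  [[0,0,-7],[0.0025,0.003,0],0.06],
  [[0,0,-14],[0.0025,0.003,0],0.06],
  [[0,0,-18],[0.0025,0.003,0],0.06],
  [[0,0,-18],[0.0025,0.003,0.005],0.06],
  [[0,0,-18],[0.0025,0.003,0.01],0.06],
])

```text
t: 7.77
tool_pos: [0.4657, -0.0831, 0.1891]
tool_rot: [-2.261, -2.177, 0.002]
contact_force: [-0.0, -0.1, -0.9]
opening: 0.06
```

```bash
python3 - <<'E'
from h import *
st();go([.464,-.084,.118],88)
im=get_image('scene');crop(im,180,100,380,260,4,'pics/s5.png')
E
```

```text
t 7.77 p [ 0.4657 -0.0831  0.1891] fix [ 0.1143 -0.0977  0.1891] xang 87.8 F [-0.03 -0.12 -0.92] T [ 0.019 -0.008  0.009] op 0.06 q6 -107.0
shift [-0.0011 -0.0015  0.0711] turn deg [-0.17 -0.05 -0.16]
```

View pics/s5.png

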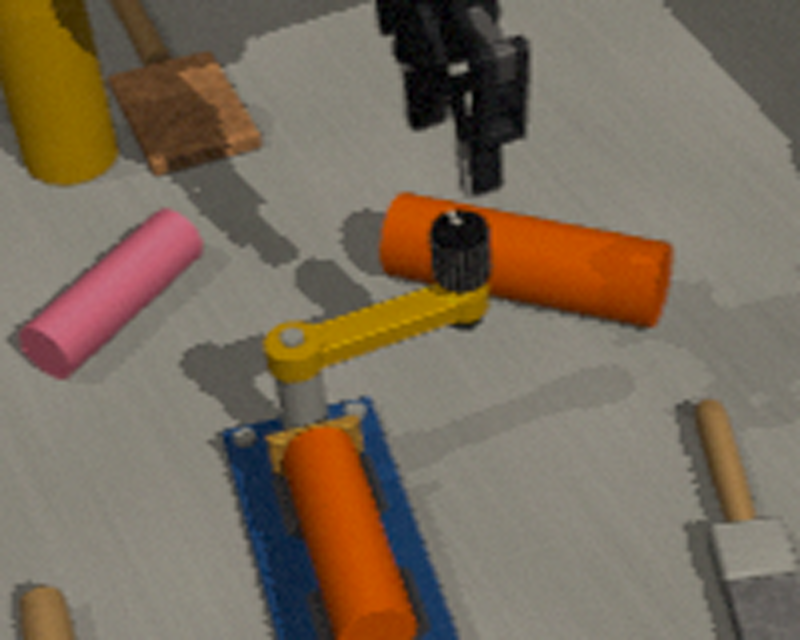

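The bar is clearly seated against the stop, and the fingers at (490,150 crop) are in line above the knob at (460,225). I'll descend to cage the knob.

Call:
jog_arm([
  [[0,0,0],[-0.001,-0.0015,0.01],0.06],
  [[0,0,0],[-0.001,-0.0015,0.025],0.06],
  [[0,0,0],[-0.001,-0.0015,0.04],0.06],
  [[0,0,0],[-0.001,-0.0015,0.055],0.06],
  [[0,0,0],[-0.001,-0.0015,0.066],0.05],
  [[0,0,0],[-0.001,-0.0015,0.071],0.042],
  [[0,0,0],[-0.001,-0.0015,0.071],0.04],
  [[0,0,0],[-0.001,-0.0015,0.071],0.04],
])

```text
t: 8.48
tool_pos: [0.465, -0.0844, 0.1202]
tool_rot: [-2.261, -2.181, 0.0]
contact_force: [-0.3, -0.8, 0.0]
opening: 0.0401
```

```bash
python3 - <<'E'
from h import *
st();o=ctrl.get_obs();P0=o['tool_pos'];R0=R.from_rotvec(o['tool_rot'])
pv=W(.1,0,0)
d=P0-pv;phi0=np.degrees(np.arctan2(d[1],d[0]));print("phi0",phi0,"r",np.hypot(*d[:2]))
for k in range(0,25):
    phi=phi0-k*4.2;a=np.radians(phi);P=pv+.1*np.array([np.cos(a),np.sin(a),0])
    print(k,round(k*4.2,1),R0.inv().apply(P-P0).round(4)[:2])
im=get_image('scene');crop(im,180,100,380,260,4,'pics/s6.png')
E
```

```text
t 8.48 p [ 0.465  -0.0844  0.1202] fix [ 0.1158 -0.0981  0.1202] xang 87.9 F [-0.27 -0.75  0.05] T [0.016 0.043 0.017] op 0.0401 q6 -107.3
phi0 178.13441391978904 r 0.09939689083138158
0 0.0 [-0.     -0.0006]
1 4.2 [ 0.0073 -0.0003]
2 8.4 [0.0146 0.0004]
3 12.6 [0.0218 0.0018]
4 16.8 [0.0289 0.0036]
5 21.0 [0.0358 0.0059]
6 25.2 [0.0426 0.0088]
7 29.4 [0.0491 0.0121]
8 33.6 [0.0554 0.0159]
9 37.8 [0.0614 0.0202]
10 42.0 [0.067  0.0249]
11 46.2 [0.0723 0.0299]
12 50.4 [0.0772 0.0354]
13 54.6 [0.0817 0.0412]
14 58.8 [0.0857 0.0473]
15 63.0 [0.0893 0.0537]
16 67.2 [0.0924 0.0603]
17 71.4 [0.095  0.0672]
18 75.6 [0.0971 0.0742]
19 79.8 [0.0987 0.0814]
20 84.0 [0.0998 0.0886]
21 88.2 [0.1003 0.0959]
22 92.4 [0.1003 0.1033]
23 96.6 [0.0997 0.1106]
24 100.8 [0.0986 0.1178]
```

View pics/s6.png

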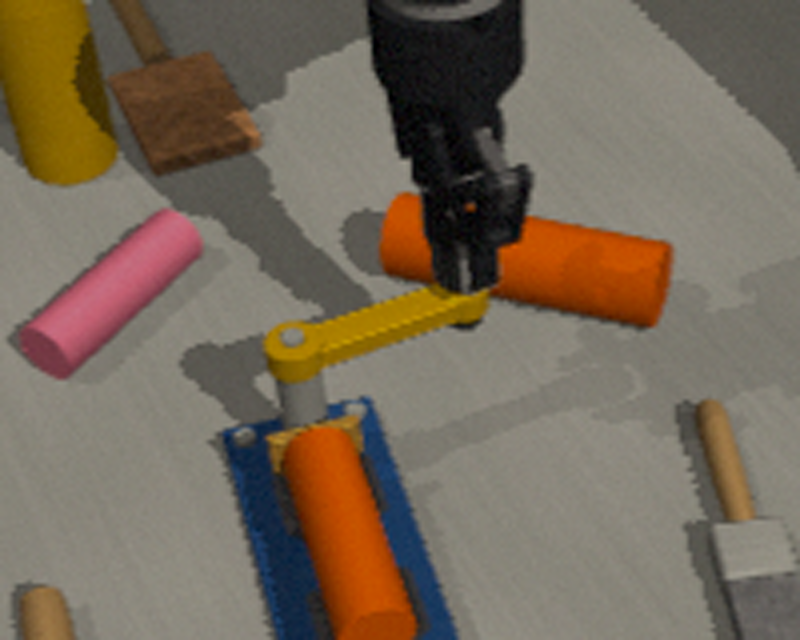

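The fingers straddle the knob at (465,265 crop). Now I swing it along the arc, with the jaw direction kept tangential.

Call:
jog_arm([
  [[0,0,4.2],[0.007,0,0],0.04],
  [[0,0,8.4],[0.0145,0.0005,0],0.04],
  [[0,0,12.6],[0.022,0.002,0],0.04],
  [[0,0,16.8],[0.029,0.0035,0],0.04],
  [[0,0,21],[0.036,0.006,0],0.04],
  [[0,0,25.2],[0.0425,0.009,0],0.04],
  [[0,0,29.4],[0.049,0.012,0],0.04],
  [[0,0,33.6],[0.0555,0.016,0],0.04],
  [[0,0,37.8],[0.0615,0.02,0],0.04],
  [[0,0,42],[0.067,0.025,0],0.04],
  [[0,0,46.2],[0.0725,0.03,0],0.04],
  [[0,0,50.4],[0.077,0.0355,0],0.04],
])

```text
t: 9.53
tool_pos: [0.504, -0.0088, 0.1217]
tool_rot: [2.975, 1.005, 0.002]
contact_force: [-1.6, -1.1, 1.9]
opening: 0.0399
```

```bash
python3 - <<'E'
from h import *
st();o=ctrl.get_obs();P0=o['tool_pos'];R0=R.from_rotvec(o['tool_rot'])
pv=W(.1,0,0)
d=P0-pv;phi0=np.degrees(np.arctan2(d[1],d[0]));print("phi0",phi0,"r",np.hypot(*d[:2]))
for k in range(0,14):
    phi=phi0-k*4.2;a=np.radians(phi);P=pv+.1*np.array([np.cos(a),np.sin(a),0])
    print(k,round(k*4.2,1),round(phi-79,1),R0.inv().apply(P-P0).round(4)[:2])
im=get_image('top');crop(im,240,110,440,230,4,'pics/t7.png')
E
```

```text
t 9.53 p [ 0.504  -0.0088  0.1217] fix [ 0.0341 -0.0742  0.1217] xang 37.3 F [-1.55 -1.14  1.94] T [-0.199  0.28  -0.038] op 0.0399 q6 -46.8
phi0 127.40588351104327 r 0.09923888625811042
0 0.0 48.4 [-0.0001 -0.001 ]
1 4.2 44.2 [ 0.0073 -0.0007]
2 8.4 40.0 [0.0145 0.0001]
3 12.6 35.8 [0.0217 0.0014]
4 16.8 31.6 [0.0288 0.0033]
5 21.0 27.4 [0.0358 0.0056]
6 25.2 23.2 [0.0425 0.0085]
7 29.4 19.0 [0.049  0.0118]
8 33.6 14.8 [0.0553 0.0157]
9 37.8 10.6 [0.0612 0.0199]
10 42.0 6.4 [0.0669 0.0246]
11 46.2 2.2 [0.0721 0.0297]
12 50.4 -2.0 [0.077  0.0352]
13 54.6 -6.2 [0.0815 0.041 ]
```

View pics/t7.png

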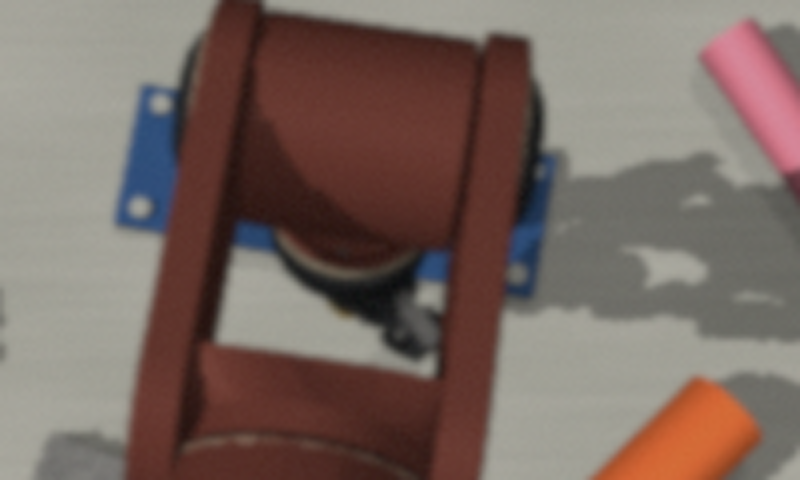

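The robot arm hides the fixture here, but yellow shows under the gripper at (345,310), so the swing arm is following, with about 2 N of push. I'll continue.

Call:
jog_arm([
  [[0,0,4.2],[0.007,-0.0005,0],0.04],
  [[0,0,8.4],[0.0145,0,0],0.04],
  [[0,0,12.6],[0.022,0.0015,0],0.04],
  [[0,0,16.8],[0.029,0.0035,0],0.04],
  [[0,0,21],[0.036,0.0055,0],0.04],
  [[0,0,25.2],[0.0425,0.0085,0],0.04],
  [[0,0,29.4],[0.049,0.012,0],0.04],
  [[0,0,33.6],[0.0555,0.0155,0],0.04],
  [[0,0,37.8],[0.061,0.02,0],0.04],
  [[0,0,42],[0.067,0.0245,0],0.04],
  [[0,0,44.1],[0.0695,0.027,0],0.04],
  [[0,0,46.2],[0.072,0.0295,0],0.04],
])

```text
t: 10.58
tool_pos: [0.5788, 0.0117, 0.1213]
tool_rot: [-3.132, 0.238, -0.001]
contact_force: [-0.9, 0.4, 0.7]
opening: 0.0402
```

```bash
python3 - <<'E'
from h import *
st()
im=get_image('scene');crop(im,180,100,380,260,4,'pics/s8.png')
E
```

```text
t 10.58 p [0.5788 0.0117 0.1213] fix [-0.0003 -0.0048  0.1213] xang -8.7 F [-0.86  0.45  0.73] T [0.067 0.293 0.029] op 0.0402 q6 2.5
```

View pics/s8.png

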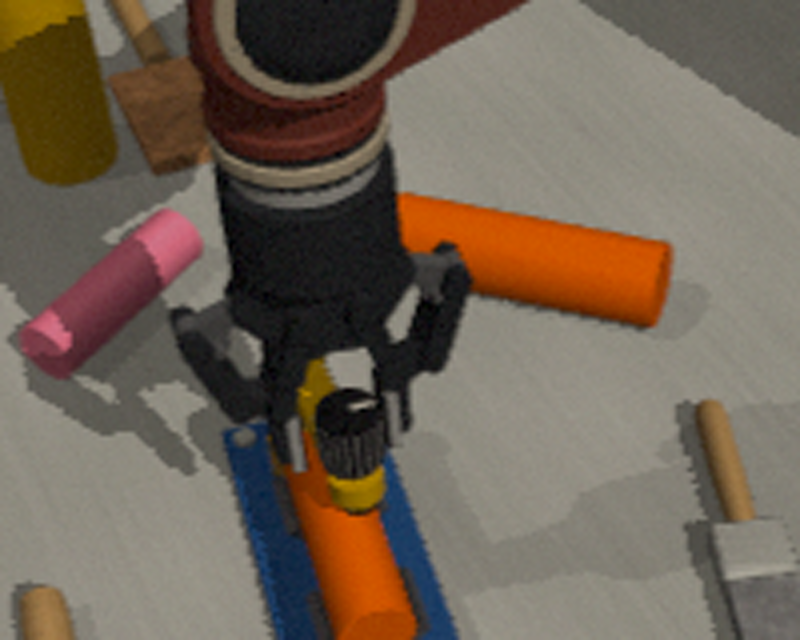

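The swing arm and knob (350,440) are now over the bar, between the fingers. I'll push the last few mm to the stop.

Call:
jog_arm([
  [[0,0,1],[0.002,0,0],0.04],
  [[0,0,2],[0.004,0,0],0.04],
  [[0,0,2.3],[0.006,0,0],0.04],
  [[0,0,2.3],[0.008,0,0],0.04],
  [[0,0,2.3],[0.009,0,0],0.04],
])

```text
t: 11.05
tool_pos: [0.5873, 0.0105, 0.1204]
tool_rot: [-3.127, 0.299, -0.0]
contact_force: [-2.5, 1.2, 1.5]
opening: 0.0401
```

Call:
jog_arm([
  [[0,0,0],[0.001,0,0],0.04],
  [[0,0,0],[0.002,0,0],0.04],
])

```text
t: 11.22
tool_pos: [0.5884, 0.0103, 0.1202]
tool_rot: [-3.127, 0.3, 0.004]
contact_force: [-7.1, 1.3, 4.3]
opening: 0.0402
```

Call:
jog_arm([
  [[0,0,0],[0.001,0,0],0.04],
  [[0,0,0],[0.002,0,0],0.04],
])

```text
t: 11.38
tool_pos: [0.5887, 0.0103, 0.1201]
tool_rot: [-3.127, 0.299, 0.011]
contact_force: [-12.9, 3.7, 8.9]
opening: 0.0403
```

The force rises at the stop, so the arm is closed. I'll back off to centre and check the knob.

Call:
jog_arm([
  [[0,0,0],[-0.003,0,0],0.04],
  [[0,0,0],[-0.006,0,0],0.046],
  [[0,0,0],[-0.007,0,0],0.06],
  [[0,0,0],[-0.007,0,0],0.06],
])

```text
t: 11.72
tool_pos: [0.5843, 0.0108, 0.1203]
tool_rot: [3.127, -0.3, 0.001]
contact_force: [-0.2, -0.4, 0.1]
opening: 0.0599
```

```bash
python3 - <<'E'
from h import *
st()
im=get_image('scene');crop(im,230,170,310,250,8,'pics/s9.png')
h=cv2.cvtColor(im,cv2.COLOR_RGB2HSV);print(proj("scene",[SEAT+[0,0,.0915],W(0,0,.104)]))
E
```

```text
t 11.72 p [0.5843 0.0108 0.1203] fix [-0.0005  0.0009  0.1203] xang -11.0 F [-0.22 -0.44  0.07] T [-0.024 -0.003 -0.062] op 0.0599 q6 4.7
[[261.39101413 202.5255157 ]
 [263.63177    217.61114972]]
```

View pics/s9.png

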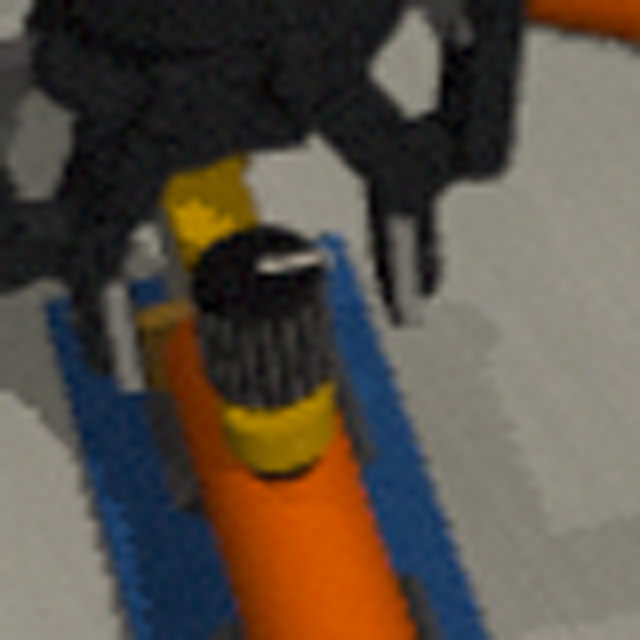

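```bash
python3 - <<'E'
from h import *
p=plane("scene",[262.5,203.4],.1468);print(p,fx(p));go([.5843,.0095,.1195],174)
E
```

```text
[[0.58262283 0.01398627 0.1468    ]] [[-0.00327393 -0.00142811  0.1468    ]]
shift [0.0001 0.0013 0.0009] turn deg [-8.0000e-02 -1.0000e-02  1.7504e+02]
```

Call:
jog_arm([
  [[0,0,0],[0,-0.001,0.002],0.05],
  [[0,0,0],[0,-0.001,0.002],0.03],
  [[0,0,0],[0,-0.001,0.002],0.025],
  [[0,0,0],[0,-0.001,0.002],0.025],
  [[0,0,0],[0,-0.001,0.002],0.025],
], squeeze=25)

```text
t: 12.18
tool_pos: [0.5842, 0.012, 0.1182]
tool_rot: [-3.127, 0.3, 0.001]
contact_force: [-2.0, 0.5, 1.0]
opening: 0.0313
```

```bash
python3 -c "
from h import *
st()"
```

```text
t 12.18 p [0.5842 0.012  0.1182] fix [-0.0016  0.0005  0.1182] xang -11.0 F [-2.03  0.46  1.04] T [0.039 0.259 0.   ] op 0.0313 q6 4.8
```

Call:
jog_arm([
  [[0,0,7],[0,0,0.0001],0.025],
  [[0,0,14],[0,0,0.0002],0.025],
  [[0,0,21],[0,0,0.0003],0.025],
  [[0,0,28],[0,0,0.0004],0.025],
  [[0,0,35],[0,0,0.0005],0.025],
  [[0,0,42],[0,0,0.0006],0.025],
  [[0,0,49],[0,0,0.0007],0.025],
  [[0,0,56],[0,0,0.0008],0.025],
  [[0,0,63],[0,0,0.0009],0.025],
  [[0,0,70],[0,0,0.001],0.025],
  [[0,0,77],[0,0,0.0011],0.025],
  [[0,0,84],[0,0,0.0012],0.025],
])

```text
t: 13.18
tool_pos: [0.5849, 0.0101, 0.117]
tool_rot: [2.115, -2.32, 0.006]
contact_force: [1.5, -5.7, -1.4]
opening: 0.0316
```

```bash
python3 -c "
from h import *
st()
im=get_image('scene');crop(im,230,170,310,250,8,'pics/s10.png')"
```

```text
t 13.18 p [0.5849 0.0101 0.117 ] fix [1.00e-04 1.50e-03 1.17e-01] xang -95.3 F [ 1.52 -5.69 -1.43] T [-1.007 -0.158  0.064] op 0.0316 q6 89.2
```

View pics/s10.png

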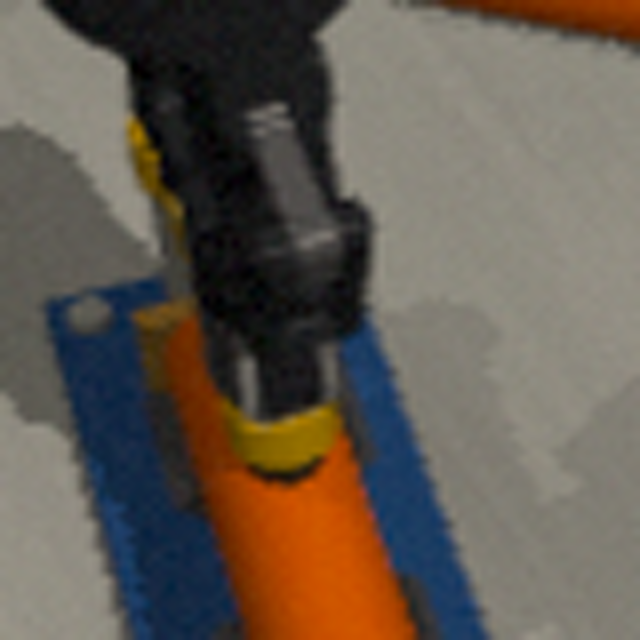

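Knob gripped and turning, with the jaws along the bar. The –6 N in y means the true axis is about 2 mm towards the pivot, so I'll correct that while turning on.

Call:
jog_arm([
  [[0,0,0],[0.0025,0,0],0.025],
  [[0,0,7],[0.0025,0,0.0001],0.025],
  [[0,0,14],[0.0025,0,0.0002],0.025],
  [[0,0,21],[0.0025,0,0.0003],0.025],
  [[0,0,28],[0.0025,0,0.0004],0.025],
  [[0,0,35],[0.0025,0,0.0005],0.025],
  [[0,0,42],[0.0025,0,0.0006],0.025],
  [[0,0,49],[0.0025,0,0.0007],0.025],
  [[0,0,56],[0.0025,0,0.0008],0.025],
  [[0,0,63],[0.0025,0,0.0009],0.025],
  [[0,0,70],[0.0025,0,0.001],0.025],
  [[0,0,77],[0.0025,0,0.0011],0.025],
])

```text
t: 14.23
tool_pos: [0.5838, 0.008, 0.1159]
tool_rot: [0.212, -3.133, 0.004]
contact_force: [-1.7, -5.7, 0.7]
opening: 0.0311
```

```bash
python3 -c "
from h import *
st()"
```

```text
t 14.23 p [0.5838 0.008  0.1159] fix [0.0023 0.0008 0.1159] xang -172.2 F [-1.66 -5.66  0.67] T [-0.835  0.379  0.072] op 0.0311 q6 165.9
```

Call:
jog_arm([
  [[0,0,0],[0,0,0],0.055],
  [[0,0,0],[0,0,0],0.055],
  [[0,0,0],[0,0,0],0.055],
])

```text
t: 14.48
tool_pos: [0.5844, 0.0096, 0.1161]
tool_rot: [-0.224, 3.133, 0.001]
contact_force: [-0.4, 0.2, 0.2]
opening: 0.0548
```

```bash
python3 -c "
from h import *
st();go(W(.0003,.0007,.1155),79)
im=get_image('scene');crop(im,230,170,310,250,8,'pics/s11.png')"
```

```text
t 14.48 p [0.5844 0.0096 0.1161] fix [0.0007 0.0011 0.1161] xang -171.8 F [-0.36  0.23  0.19] T [ 0.011 -0.033 -0.05 ] op 0.0548 q6 165.4
shift [0.0003 0.0005 0.0006] turn deg [ 5.0000e-02 -1.0000e-02  1.0918e+02]
```

View pics/s11.png

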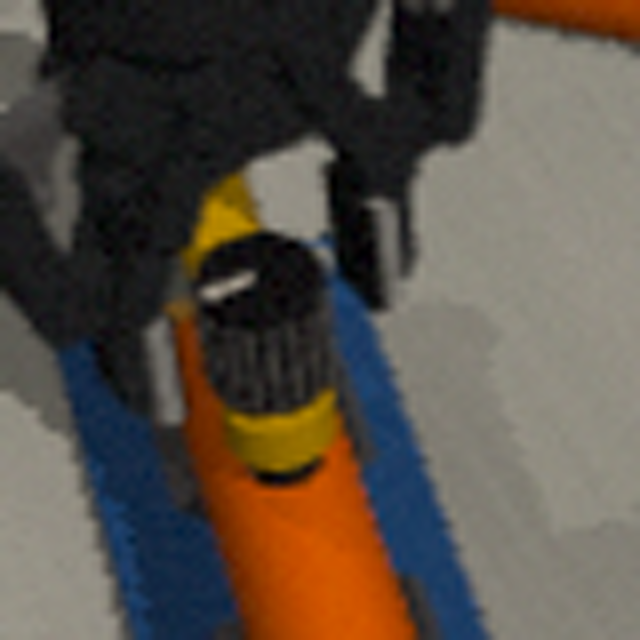

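The white line moved from pointing right to pointing left, about 160° clockwise, and the arm is still closed. I'll wind back with the fingers open.

Call:
jog_arm([
  [[0,0,-7],[0.0003,0.0005,0],0.055],
  [[0,0,-14],[0.0003,0.0005,0],0.055],
  [[0,0,-21],[0.0003,0.0005,0],0.055],
  [[0,0,-28],[0.0003,0.0005,0],0.055],
  [[0,0,-35],[0.0003,0.0005,0],0.055],
  [[0,0,-42],[0.0003,0.0005,0],0.055],
  [[0,0,-49],[0.0003,0.0005,0],0.055],
  [[0,0,-56],[0.0003,0.0005,0],0.055],
  [[0,0,-63],[0.0003,0.0005,0],0.055],
  [[0,0,-70],[0.0003,0.0005,0],0.055],
  [[0,0,-77],[0.0003,0.0005,0],0.055],
  [[0,0,-84],[0.0003,0.0005,0],0.055],
])

```text
t: 15.53
tool_pos: [0.5839, 0.0102, 0.1161]
tool_rot: [-2.269, 2.172, -0.0]
contact_force: [-0.8, 0.3, -0.5]
opening: 0.055
```

Call:
jog_arm([
  [[0,0,-7],[0,0,0],0.055],
  [[0,0,-14],[0,0,0],0.055],
  [[0,0,-21],[0,0,0],0.055],
  [[0,0,-28],[0,0,0],0.055],
  [[0,0,-35],[0,0,0],0.055],
  [[0,0,-42],[0,0,0],0.055],
  [[0,0,-49],[0,0,0],0.055],
  [[0,0,-56],[0,0,0],0.055],
  [[0,0,-63],[0,0,0],0.055],
  [[0,0,-70],[0,0,0],0.055],
  [[0,0,-77],[0,0,0],0.055],
  [[0,0,-84],[0,0,0],0.055],
])

```text
t: 16.53
tool_pos: [0.5839, 0.0102, 0.1161]
tool_rot: [-3.14, 0.096, -0.0]
contact_force: [0.1, -0.2, 0.2]
opening: 0.0549
```

Call:
jog_arm([
  [[0,0,-7],[0,0,0],0.055],
  [[0,0,-14],[0,0,0],0.055],
  [[0,0,-21],[0,0,0],0.055],
  [[0,0,-28],[0,0,0],0.055],
  [[0,0,-35],[0,0,0],0.055],
  [[0,0,-42],[0,0,0],0.055],
  [[0,0,-49],[0,0,0],0.055],
  [[0,0,-56],[0,0,0],0.055],
  [[0,0,-63],[0,0,0],0.055],
  [[0,0,-70],[0,0,0],0.055],
  [[0,0,-77],[0,0,0],0.055],
  [[0,0,-84],[0,0,0],0.055],
])

```text
t: 17.53
tool_pos: [0.584, 0.0102, 0.1161]
tool_rot: [-2.398, -2.03, -0.001]
contact_force: [0.6, 0.5, 0.0]
opening: 0.0551
```

Call:
jog_arm([
  [[0,0,-7],[0,0,0],0.055],
  [[0,0,-14],[0,0,0],0.055],
  [[0,0,-21],[0,0,0],0.055],
  [[0,0,-28],[0,0,0],0.055],
  [[0,0,-35],[0,0,0],0.055],
  [[0,0,-42],[0,0,0],0.055],
  [[0,0,-49],[0,0,0],0.055],
  [[0,0,-56],[0,0,0],0.055],
  [[0,0,-63],[0,0,0],0.055],
  [[0,0,-70],[0,0,0],0.055],
  [[0,0,-76],[0,0,0],0.055],
  [[0,0,-76],[0,0,0],0.055],
])

```text
t: 18.53
tool_pos: [0.5839, 0.0101, 0.1161]
tool_rot: [0.647, 3.074, 0.0]
contact_force: [-0.3, -0.1, 0.8]
opening: 0.0552
```

```bash
python3 -c "
from h import *
st();go(W(.0003,.0007,.1155),166)"
```

```text
t 18.53 p [0.5839 0.0101 0.1161] fix [0.0003 0.0006 0.1161] xang 156.2 F [-0.27 -0.1   0.76] T [-0.012  0.002 -0.014] op 0.0552 q6 -162.5
shift [-0.0001 -0.      0.0006] turn deg [ 0.02  0.01 -9.78]
```

Call:
jog_arm([
  [[0,0,0],[0,0,0],0.03],
  [[0,0,0],[0,0,0],0.025],
  [[0,0,0],[0,0,0],0.025],
  [[0,0,0],[0,0,0],0.025],
], squeeze=30)

```text
t: 18.87
tool_pos: [0.5839, 0.0101, 0.1163]
tool_rot: [0.653, 3.073, 0.001]
contact_force: [0.0, 0.1, 1.0]
opening: 0.0312
```

Call:
jog_arm([
  [[0,0,7],[0,0,0.0001],0.025],
  [[0,0,14],[0,0,0.0002],0.025],
  [[0,0,21],[0,0,0.0003],0.025],
  [[0,0,28],[0,0,0.0004],0.025],
  [[0,0,35],[0,0,0.0005],0.025],
  [[0,0,42],[0,0,0.0006],0.025],
  [[0,0,49],[0,0,0.0007],0.025],
  [[0,0,56],[0,0,0.0008],0.025],
  [[0,0,63],[0,0,0.0009],0.025],
  [[0,0,70],[0,0,0.001],0.025],
  [[0,0,77],[0,0,0.0011],0.025],
  [[0,0,84],[0,0,0.0012],0.025],
])

```text
t: 19.87
tool_pos: [0.584, 0.0098, 0.1151]
tool_rot: [2.546, 1.839, 0.0]
contact_force: [-0.9, 0.2, 1.9]
opening: 0.0311
```

```bash
python3 -c "
from h import *
st()"
```

```text
t 19.87 p [0.584  0.0098 0.1151] fix [0.0006 0.0007 0.1151] xang 71.7 F [-0.87  0.21  1.87] T [-0.061  0.096  0.063] op 0.0311 q6 -78.0
```

Centring is now good, with side forces under 1 N. I'll continue this stroke.

Call:
jog_arm([
  [[0,0,7],[0,0,0.0001],0.025],
  [[0,0,14],[0,0,0.0002],0.025],
  [[0,0,21],[0,0,0.0003],0.025],
  [[0,0,28],[0,0,0.0004],0.025],
  [[0,0,35],[0,0,0.0005],0.025],
  [[0,0,42],[0,0,0.0006],0.025],
  [[0,0,49],[0,0,0.0007],0.025],
  [[0,0,56],[0,0,0.0008],0.025],
  [[0,0,63],[0,0,0.0009],0.025],
  [[0,0,70],[0,0,0.001],0.025],
  [[0,0,77],[0,0,0.0011],0.025],
  [[0,0,84],[0,0,0.0012],0.025],
])

```text
t: 20.87
tool_pos: [0.5837, 0.0096, 0.1139]
tool_rot: [3.123, -0.337, -0.001]
contact_force: [-0.6, -0.2, 2.0]
opening: 0.0308
```

Call:
jog_arm([
  [[0,0,7],[0,0,0.0001],0.025],
  [[0,0,14],[0,0,0.0002],0.025],
  [[0,0,21],[0,0,0.0003],0.025],
  [[0,0,28],[0,0,0.0004],0.025],
  [[0,0,35],[0,0,0.0005],0.025],
  [[0,0,42],[0,0,0.0006],0.025],
  [[0,0,49],[0,0,0.0007],0.025],
  [[0,0,56],[0,0,0.0008],0.025],
  [[0,0,63],[0,0,0.0009],0.025],
  [[0,0,70],[0,0,0.001],0.025],
  [[0,0,77],[0,0,0.0011],0.025],
  [[0,0,84],[0,0,0.0012],0.025],
])

```text
t: 21.87
tool_pos: [0.5836, 0.0099, 0.1127]
tool_rot: [2.095, -2.34, -0.001]
contact_force: [-1.9, -0.5, 3.0]
opening: 0.0312
```

Call:
jog_arm([
  [[0,0,7],[0,0,0.0001],0.025],
  [[0,0,14],[0,0,0.0002],0.025],
  [[0,0,21],[0,0,0.0003],0.025],
  [[0,0,28],[0,0,0.0004],0.025],
  [[0,0,35],[0,0,0.0005],0.025],
  [[0,0,42],[0,0,0.0006],0.025],
  [[0,0,49],[0,0,0.0007],0.025],
  [[0,0,56],[0,0,0.0008],0.025],
  [[0,0,63],[0,0,0.0009],0.025],
  [[0,0,70],[0,0,0.001],0.025],
  [[0,0,77],[0,0,0.0011],0.025],
  [[0,0,77],[0,0,0.0011],0.025],
])

```text
t: 22.87
tool_pos: [0.5838, 0.0101, 0.1117]
tool_rot: [0.189, -3.136, -0.001]
contact_force: [-1.5, 0.9, 3.2]
opening: 0.0311
```

```bash
python3 -c "
from h import *
st()"
```

```text
t 22.87 p [0.5838 0.0101 0.1117] fix [0.0003 0.0005 0.1117] xang -173.1 F [-1.55  0.91  3.15] T [ 0.158  0.285 -0.05 ] op 0.0311 q6 166.8
```

Call:
jog_arm([
  [[0,0,0],[0,0,0],0.055],
  [[0,0,0],[0,0,0],0.055],
  [[0,0,0],[0,0,0],0.055],
  [[0,0,-7],[0,0,0],0.055],
  [[0,0,-14],[0,0,0],0.055],
  [[0,0,-21],[0,0,0],0.055],
  [[0,0,-28],[0,0,0],0.055],
  [[0,0,-35],[0,0,0],0.055],
  [[0,0,-42],[0,0,0],0.055],
  [[0,0,-49],[0,0,0],0.055],
  [[0,0,-56],[0,0,0],0.055],
  [[0,0,-63],[0,0,0],0.055],
])

```text
t: 23.87
tool_pos: [0.5838, 0.0098, 0.1111]
tool_rot: [1.812, -2.566, -0.0]
contact_force: [-0.1, 0.2, -0.3]
opening: 0.055
```

Call:
jog_arm([
  [[0,0,-7],[0,0,0],0.055],
  [[0,0,-14],[0,0,0],0.055],
  [[0,0,-21],[0,0,0],0.055],
  [[0,0,-28],[0,0,0],0.055],
  [[0,0,-35],[0,0,0],0.055],
  [[0,0,-42],[0,0,0],0.055],
  [[0,0,-49],[0,0,0],0.055],
  [[0,0,-56],[0,0,0],0.055],
  [[0,0,-63],[0,0,0],0.055],
  [[0,0,-70],[0,0,0],0.055],
  [[0,0,-77],[0,0,0],0.055],
  [[0,0,-84],[0,0,0],0.055],
])

```text
t: 24.87
tool_pos: [0.5838, 0.0098, 0.1111]
tool_rot: [3.064, -0.694, -0.0]
contact_force: [0.2, 0.3, -0.2]
opening: 0.0547
```

Call:
jog_arm([
  [[0,0,-7],[0,0,0],0.055],
  [[0,0,-14],[0,0,0],0.055],
  [[0,0,-21],[0,0,0],0.055],
  [[0,0,-28],[0,0,0],0.055],
  [[0,0,-35],[0,0,0],0.055],
  [[0,0,-42],[0,0,0],0.055],
  [[0,0,-49],[0,0,0],0.055],
  [[0,0,-56],[0,0,0],0.055],
  [[0,0,-63],[0,0,0],0.055],
  [[0,0,-70],[0,0,0],0.055],
  [[0,0,-77],[0,0,0],0.055],
  [[0,0,-77],[0,0,0],0.055],
])

```text
t: 25.87
tool_pos: [0.5838, 0.0098, 0.1111]
tool_rot: [2.833, 1.358, -0.0]
contact_force: [-0.2, -0.5, 0.2]
opening: 0.0549
```

```bash
python3 -c "
from h import *
st();go(W(.0004,.0007,.1105),79)
im=get_image('scene');crop(im,230,170,310,250,8,'pics/s12.png')"
```

```text
t 25.87 p [0.5838 0.0098 0.1111] fix [0.0006 0.0005 0.1111] xang 51.2 F [-0.15 -0.53  0.22] T [ 0.056  0.017 -0.005] op 0.0549 q6 -57.5
shift [0.0003 0.0001 0.0006] turn deg [-0.000e+00  1.000e-02 -2.779e+01]
```

View pics/s12.png

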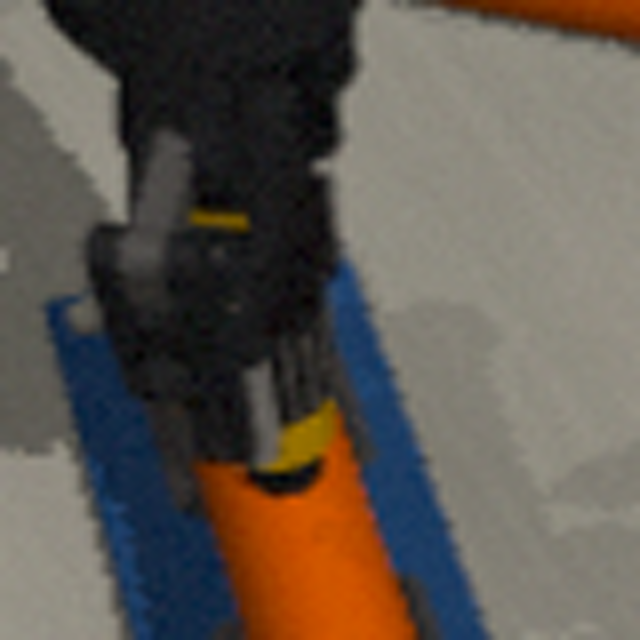

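The knob sits much lower on the arm now. I'll grip again for the last stroke and watch the wrist torque.

Call:
jog_arm([
  [[0,0,0],[0,0,0],0.03],
  [[0,0,0],[0,0,0],0.025],
  [[0,0,0],[0,0,0],0.025],
  [[0,0,0],[0,0,0],0.025],
], squeeze=30)

```text
t: 26.25
tool_pos: [0.5838, 0.0098, 0.1113]
tool_rot: [2.836, 1.352, -0.0]
contact_force: [-0.1, -0.5, -0.1]
opening: 0.031
```

Call:
jog_arm([
  [[0,0,7],[0,0,0.0001],0.025],
  [[0,0,14],[0,0,0.0002],0.025],
  [[0,0,21],[0,0,0.0003],0.025],
  [[0,0,28],[0,0,0.0004],0.025],
  [[0,0,35],[0,0,0.0005],0.025],
  [[0,0,42],[0,0,0.0006],0.025],
  [[0,0,49],[0,0,0.0007],0.025],
  [[0,0,56],[0,0,0.0008],0.025],
  [[0,0,63],[0,0,0.0009],0.025],
  [[0,0,70],[0,0,0.001],0.025],
  [[0,0,77],[0,0,0.0011],0.025],
  [[0,0,84],[0,0,0.0012],0.025],
])

```text
t: 27.25
tool_pos: [0.5837, 0.0098, 0.1102]
tool_rot: [3.009, -0.901, -0.0]
contact_force: [-0.5, -0.5, 1.8]
opening: 0.0309
```

```bash
python3 -c "
from h import *
st()"
```

```text
t 27.25 p [0.5837 0.0098 0.1102] fix [0.0006 0.0005 0.1102] xang -33.3 F [-0.53 -0.47  1.83] T [-0.038  0.178  0.006] op 0.0309 q6 27.0
```

Call:
jog_arm([
  [[0,0,6],[0,0,0.0001],0.025],
  [[0,0,12],[0,0,0.0002],0.025],
  [[0,0,18],[0,0,0.0003],0.025],
  [[0,0,24],[0,0,0.0003],0.025],
])

```text
t: 27.58
tool_pos: [0.5837, 0.0099, 0.1099]
tool_rot: [2.757, -1.506, -0.0]
contact_force: [-0.0, 0.2, 0.7]
opening: 0.0314
```

```bash
python3 -c "
from h import *
st()"
```

```text
t 27.58 p [0.5837 0.0099 0.1099] fix [0.0006 0.0005 0.1099] xang -57.3 F [-0.03  0.17  0.67] T [0.005 0.126 0.068] op 0.0314 q6 50.9
```

Call:
jog_arm([
  [[0,0,5],[0,0,0.0001],0.025],
  [[0,0,10],[0,0,0.0001],0.025],
  [[0,0,15],[0,0,0.0002],0.025],
])

```text
t: 27.83
tool_pos: [0.5837, 0.0099, 0.1097]
tool_rot: [2.538, -1.851, -0.0]
contact_force: [-1.6, -0.9, 1.4]
opening: 0.0308
```

```bash
python3 -c "
from h import *
st()"
```

```text
t 27.83 p [0.5837 0.0099 0.1097] fix [0.0006 0.0004 0.1097] xang -72.2 F [-1.62 -0.91  1.37] T [-0.006  0.16   0.077] op 0.0308 q6 65.9
```

Call:
jog_arm([
  [[0,0,5],[0,0,0.0001],0.025],
  [[0,0,10],[0,0,0.0001],0.025],
  [[0,0,15],[0,0,0.0002],0.025],
])

```text
t: 28.08
tool_pos: [0.5837, 0.0099, 0.1095]
tool_rot: [2.274, -2.167, -0.0]
contact_force: [-1.0, -0.8, 1.4]
opening: 0.0312
```

```bash
python3 -c "
from h import *
st()"
```

```text
t 28.08 p [0.5837 0.0099 0.1095] fix [0.0005 0.0004 0.1095] xang -87.2 F [-1.03 -0.84  1.45] T [-0.073  0.169  0.062] op 0.0312 q6 80.9
```

Call:
jog_arm([
  [[0,0,5],[0,0,0.0001],0.025],
  [[0,0,10],[0,0,0.0001],0.025],
  [[0,0,15],[0,0,0.0001],0.025],
])

```text
t: 28.33
tool_pos: [0.5837, 0.0099, 0.1093]
tool_rot: [1.972, -2.445, -0.0]
contact_force: [-0.6, 0.3, 0.4]
opening: 0.0309
```

```bash
python3 -c "
from h import *
st()"
```

```text
t 28.33 p [0.5837 0.0099 0.1093] fix [0.0005 0.0004 0.1093] xang -102.2 F [-0.59  0.32  0.4 ] T [-0.024  0.095  0.069] op 0.0309 q6 95.9
```

Already 153° in this stroke; no stop yet, so I continue in small steps.

Call:
jog_arm([
  [[0,0,4],[0,0,0.0001],0.025],
  [[0,0,8],[0,0,0.0001],0.025],
])

```text
t: 28.5
tool_pos: [0.5837, 0.0099, 0.1092]
tool_rot: [1.799, -2.575, 0.0]
contact_force: [0.2, -0.4, 0.8]
opening: 0.0312
```

```bash
python3 -c "
from h import *
st()"
```

```text
t 28.5 p [0.5837 0.0099 0.1092] fix [0.0005 0.0004 0.1092] xang -110.1 F [ 0.22 -0.43  0.8 ] T [-0.037 -0.082  0.733] op 0.0312 q6 103.8
```

Call:
jog_arm([
  [[0,0,4],[0,0,0.0001],0.025],
  [[0,0,8],[0,0,0.0001],0.025],
])

```text
t: 28.67
tool_pos: [0.584, 0.0097, 0.1092]
tool_rot: [-1.616, 2.694, -0.002]
contact_force: [-0.4, -0.5, 0.0]
opening: 0.0309
```

```bash
python3 -c "
from h import *
st()"
```

```text
t 28.67 p [0.584  0.0097 0.1092] fix [0.0006 0.0008 0.1092] xang -118.1 F [-0.35 -0.47  0.04] T [-0.085  0.012  0.701] op 0.0309 q6 111.8
```

Call:
jog_arm([
  [[0,0,4],[0,0,0],0.025],
  [[0,0,8],[0,0,0],0.025],
])

```text
t: 28.83
tool_pos: [0.5839, 0.0098, 0.1092]
tool_rot: [1.425, -2.8, 0.001]
contact_force: [1.1, -2.0, -0.3]
opening: 0.0312
```

```bash
python3 -c "
from h import *
st()"
```

```text
t 28.83 p [0.5839 0.0098 0.1092] fix [0.0006 0.0007 0.1092] xang -126.1 F [ 1.08 -2.01 -0.29] T [-0.198 -0.182  0.672] op 0.0312 q6 119.8
```

Torque jumped from 0.07 to 0.7 N m with the pads slipping, so this is the hard stop. The total turned is about 11.3 rad, which implies a start of 1.7 and fits the given range. I'll release, lift away and check.

Call:
jog_arm([
  [[0,0,0],[0,0,0],0.06],
  [[0,0,0],[0,0,0],0.065],
  [[0,0,0],[0,0,0],0.065],
  [[0,0,0],[0,0,-0.01],0.065],
  [[0,0,0],[0,0,-0.03],0.065],
  [[0,0,0],[0,0,-0.06],0.065],
  [[0,0,0],[0,0,-0.09],0.065],
  [[0,0,0],[0,0,-0.12],0.065],
  [[0,0,0],[0,0,-0.14],0.065],
  [[0,0,0],[0,0,-0.15],0.065],
  [[0,0,0],[0,0,-0.15],0.065],
])

```text
t: 29.75
tool_pos: [0.5853, 0.0098, 0.2632]
tool_rot: [-1.425, 2.794, -0.005]
contact_force: [-1.0, 0.1, -0.3]
opening: 0.0646
```

```bash
python3 -c "
from h import *
st()
im=get_image('scene');crop(im,215,170,315,270,6,'pics/s13.png');print(proj('scene',[W(0,0,.138),W(0,0,.147)]))"
```

```text
t 29.75 p [0.5853 0.0098 0.2632] fix [0.0003 0.002  0.2632] xang -125.9 F [-0.98  0.12 -0.32] T [ 0.026 -0.038  0.009] op 0.0646 q6 119.6
[[261.85248171 205.63207982]
 [261.36365376 202.34133126]]
```

View pics/s13.png

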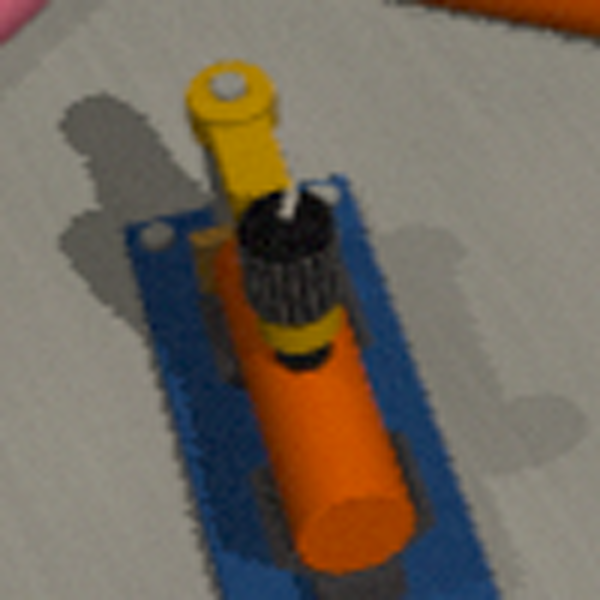

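```bash
python3 -c "
from h import *
p=plane('scene',np.array([358,526])/6+[215,170]-.4,.055);print('end face',fx(p))
p=plane('scene',np.array([287,228])/6+[215,170]-.4,.138);print('knob top',fx(p))
job.finish_job();st()"
```

```text
end face [[-0.06408692 -0.00117271  0.055     ]]
knob top [[-0.00549441  0.00014094  0.138     ]]
the job is handed in; nothing more can be done
the job is handed in; nothing more can be done
```

The job is handed in: the amber bar is against the brass stop, the yellow arm is closed over it, and the knob is screwed down to its hard stop. The clock read about 30 s of the 72 s allowed, and no verdict was reported.

**What I did**
- **Bar:** I pushed its free end with closed fingers until the force rose to about 7 N with no further movement, then let go.
- **Arm:** I swung it shut with the fingers caged around the knob, until its stop pushed back with about 13 N.
- **Knob:** I turned it clockwise in three strokes, about 11.3 rad in all. The torque then jumped from 0.07 to 0.7 N m and the pads slipped, which I took as the hard stop.
- **Finish:** I opened the fingers and lifted the gripper clear before handing in.

**Last checks**
- **Bar position:** its free end measured at x = -64 mm against -65 mm ideal, and about 1 mm off sideways.
- **Arm and screw:** the last picture shows the arm in line over the bar and the knob down on the arm. The turn count puts the knob's start at about 1.7 rad, inside the stated range.
- **Clear of everything:** the wrist force read about 1 N or less with the gripper lifted.

**What disagreed:** the last camera estimate put the knob about 5 mm off along the bar. The arm's length and the low side forces while turning (3 N or less once centred) put it within 1 mm, so I trust those. The top camera's view of the fixture was blocked by the robot at the end, so the last check rests on one camera.

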